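# Refit a power unit's lid with its loose hinge pin

## Task

Close up the open power unit: set its loose lid on it so that the hinge knuckle of the lid drops between the two knuckles of the case and the lid lies flat all round, then slide the long hinge pin right through all three knuckles, fully home with its head against the end knuckle. Leave the short pin and everything else where they are.

Things in the scene. Friction and masses are not known exactly. Their poses are not given: they have to be found in the camera images.
- case: Open black power-unit case, fixed to the bench left or right of its middle: 150 (x) x 110 (y) x 60 mm high, 4 mm walls, parts inside up to 41 mm high. Origin: centre of underside, z up. Dials on its -x face. Two steel hinge knuckles behind its +x wall: tubes, outer diameter 19, bore 12 mm, axis parallel to y, spanning y = -55..-25 and 25..55 mm, open at both outer ends.
- case_hinge (a point): Middle of the case's hinge axis: (89, 0, 69.5) mm in the case's frame, in the 50 mm gap between its knuckles; axes as the case's, hinge axis = y. The pin may enter from either side.
- lid: Loose black lid, 0.3 kg, right way up on the bench. Plate 150 (x) x 110 (y) x 4 mm, its underside 10 mm above the origin; below it a lip 136 x 96 mm fits in the case with 3 mm play. Origin: centre of lip's underside, z up; seated, 50 mm above the case's origin, same yaw. Steel bar handle centred at (3, 0, 43) mm: 12 thick (x), 64 long (y), 14 high, on legs at its ends, 22 mm free below it.
- lid_hinge (a point): Middle of the bore of the lid's one knuckle, (89, 0, 19.5) mm in the lid's frame: tube 44 mm long along y, outer diameter 19, bore 12 mm. At case_hinge when the lid is on.
- pin: Long hinge pin, 0.1 kg, lying level on its head. Square steel head x = -45..0, 14 mm wide (y), 18 mm high; a round 8 mm shaft runs 120 mm on in +x, its last 10 mm tapered to 3 mm, axis 9 mm above the underside. Origin: on the underside, at the head's face where the shaft starts; z up. It balances in the head, about 7 mm behind that face.
- pin_mid (a point): Point on the long pin's axis 55 mm from the head's face: it is at case_hinge when the pin is fully home, from whichever side.
- short_pin: A similar pin whose shaft is only 60 mm long: the wrong one, to be left alone. Same origin and axes.
- screwdriver: Screwdriver lying on the bench, 190 mm: bystander. Origin under its middle.
- jar: Glass jar with a steel cap, 52 mm across, 60 mm high: bystander. Origin under its centre.
- tray: Steel parts tray, 110 x 160 x 30 mm: bystander. Origin under its centre.
- tape: Roll of black tape, 90 mm across, 22 mm high: bystander. Origin under its centre.
- meter: Hand multimeter lying on its back, 170 x 85 x 43 mm: bystander. Origin under its centre.
- key: Small hand key on a wooden base, 110 x 60 x 38 mm: bystander. Origin under its centre.
- mug: White mug, 80 mm across, 90 mm high: bystander. Origin under its centre.
Mind the look-alikes: they are no part of the job. What is shaped like the pin but yellow is not meant. Leave any yellow look-alike of the lid alone.

How it is judged (in metres and radians):
On the way, in this order (a step that is already met when the one before it is completed fails the run):
1. the lid lies flat on the case, its knuckle between the case's two, while the long pin is not yet in the hinge (distance between lid_hinge and case_hinge below 0.0065 m and angle between the y axis of lid and the y axis of case, either way round below 0.08 rad and angle between lid's own z axis and vertical below 0.04 rad and distance between pin_mid and case_hinge above 0.1 m), for 0.2 s.
2. the long pin is fully home through all three knuckles (distance between pin_mid and case_hinge below 0.006 m and angle between the x axis of pin and the y axis of case, either way round below 0.06 rad), for 0.2 s.
At the end, for the whole second after the job is handed in: Lid flat on the case (tilt < 0.04 rad, yaw within 0.08 rad), lid_hinge within 6.5 mm of case_hinge; long pin through all three knuckles, parallel to the hinge within 0.06 rad, pin_mid within 6 mm of case_hinge; both at rest (under 20 mm/s) (all of step 2 and distance between lid_hinge and case_hinge below 0.0065 m and angle between the y axis of lid and the y axis of case, either way round below 0.08 rad and angle between lid's own z axis and vertical below 0.04 rad and linear speed of each of lid, pin below 0.02 m/s); the robot touches nothing.
It fails at once if the short pin or another bystander is moved more than 40 mm from its place (distance of any of short_pin, screwdriver, jar, tray, tape, meter, key, mug from where it was at the start of the episode above 0.04 m).
It also fails if it takes over 69 s, if anything falls off the work surface, if the arm or the gripper's body presses on something with over 40 N, if the wrist force passes 120 N, or if a joint passes its speed limit or range.

## Robot

A 7-joint arm with a two-finger parallel gripper is mounted at the origin on the work surface. World frame = base frame: x ahead of the robot, y to its left, z up, the work surface at z = 0. Lengths are in mm, angles in rad, forces in N, time in s.
With the tool pointing down it reaches from about 400 to 875 mm from the base axis. Payload 4.4 kg.
Tool frame: the origin (TCP) lies midway between the tips of the shut fingers; the grasp point (between the pads) lies 19 mm behind it; z points along the fingers, y is the line along which they close (so a half turn about z gives the same grasp; the last joint's range is limited). The gripper opens to 85 mm and grips with 20 to 120 N. Pads are 22 mm wide; open, the fingers measure 114 mm over their backs; the gripper's body (76 mm by 85 mm) begins 54 mm behind the grasp point. The pads swing forward as they close: fully open they stand 13 mm farther back than shut.
Start: joints at [-1.26, 0.628, 0.038, 1.517, -0.027, 0.996, -0.02], TCP at [239.143, 604.424, 231.313] pointing down, gripper open.
Joint ranges: [-3.06, 3.06], [-0.37, 2.12], [-1.25, 1.32], [0.18, 2.47], [-1.1, 4.24], [0.23, 1.98], [-2.94, 2.94]. Speed limits (rad/s): [2.57, 2.57, 3.14, 3.14, 3.14, 3.14, 3.14].

## Interface

Orientations are given as [roll, pitch, yaw] about the fixed x, y, z axes, in that order (R = Rz(yaw) Ry(pitch) Rx(roll)).
In Python, from cell import read_state, get_image, finish_job gives the robot as it stands.
- The arm moves only by the tool send_rows, never from a script. Its argument "series" is a list of rows, each an object of numbers: "ax", "ay", "az": the turn, a rotation vector about the tool's x, y, z in rad; "dx", "dy", "dz": the shift along the tool's x, y, z in cm; "hand": the closure, from 0 (fully open) to 1 (shut). In form: [{"ax": .., "ay": .., "az": .., "dx": .., "dy": .., "dz": .., "hand": ..}, ...]. A call has 1 to 10 rows; each row is the pose to reach, as a shift and turn from the pose commanded when the call began, along the tool's axes at that moment; what a row does not reach only later rows make up. A row lasts 1/10 s, in which the tool goes at most 50 mm and 8.59 degrees, less where a joint would pass 70% of its speed; a pose out of reach is approached as far as the arm can. A call with a gripper value outside its range is refused whole. The fingers move at their own pace and stop on an object; the grip force is fixed at half the most. Time passes only in rows, so rows that repeat a pose let the fingers close. It gives the time, the measured TCP pose, the force, the opening and the grip force at its end, in the units of the state.
- read_state(): the state, without advancing time (a new reading comes with each control period).
- get_image(name): name is "scene" or "top"; returns a dict with "pixels" (384x512x3 uint8, red, green, blue), "mtx" (3x3 intrinsics, pixels), "R" (3x3) and "t" (3): a world point X has camera coordinates R X + t. Camera axes: x right, y down, z forward; pixel columns grow to the right and rows downward; lengths in mm; the calibration is good to about 2 mm. A picture is of the moment at which its call begins. There is no depth.
- finish_job(): hands the job in; it is judged then, once.
The state is a dict: "clock": time; "qpos": joint angles; "qd": joint speeds; "tau": joint torques, N m; "eef_pos": TCP position; "tool_rot": TCP orientation; "force": force on the tool from outside, world axes, zero at the start; "torque": the same for the moment, N m; "width": finger opening in mm; "gripper_force": force on a finger pad.
Only numpy, scipy, OpenCV 4.12 (cv2) and the standard library are available. Lean on these libraries where they do the work, as an engineer would, in place of code of your own. Each camera call takes 0.05 s, during which the arm holds its last target. There are 200 camera calls.

## Working session

There is one attempt and no reset: what is moved stays moved. The work goes in short steps, Python scripts to look and compute and a tool call to move; the robot and the scene stay as the last step left them, time stands still between calls to the robot, and variables do not carry over. Pictures are saved under pics/ and viewed, at most 10 in all, crops included, and the job is handed in when it is done.

Besides the shell and the picture viewer there is one more tool, called after "Request:" as name(argument=value, ...), one argument or row to a line, values as JSON. send_rows: Moves the arm, as the interface text tells. Its arguments: {"type":"object","properties":{"series":{"type":"array","items":{"type":"object","properties":{"ax":{"type":"number"},"ay":{"type":"number"},"az":{"type":"number"},"dx":{"type":"number"},"dy":{"type":"number"},"dz":{"type":"number"},"hand":{"type":"number"}}}}},"required":["series"]}

```bash
mkdir -p pics; cat > h.py <<'E'
import numpy as np, cv2, json
from cell import read_state, get_image, finish_job
def shot(n):
    for c in ("scene","top"):
        g=get_image(c); cv2.imwrite(f"pics/{n}_{c}.png",g["pixels"][:,:,::-1])
        np.savez(f"pics/{n}_{c}.npz",K=g["mtx"],R=g["R"],t=g["t"])
def cam(n,c):
    d=np.load(f"pics/{n}_{c}.npz"); return d["K"],d["R"],d["t"].ravel()
def unproj(n,c,u,v,z):
    K,R,t=cam(n,c); d=R.T@np.linalg.solve(K,[u,v,1]); o=-R.T@t
    return o+d*(z-o[2])/d[2]
def proj(n,c,X):
    K,R,t=cam(n,c); p=K@(R@np.asarray(X,float)+t); return p[:2]/p[2]
def crop(n,c,u0,v0,w,h,s,out):
    i=cv2.imread(f"pics/{n}_{c}.png")[v0:v0+h,u0:u0+w]
    cv2.imwrite(f"pics/{out}.png",cv2.resize(i,None,fx=s,fy=s,interpolation=cv2.INTER_CUBIC))
E
python3 - <<'E'
from h import *
shot("a"); print(read_state())
a=cv2.imread("pics/a_top.png");cv2.imwrite("pics/a1.png",cv2.resize(a,(800,600),interpolation=cv2.INTER_CUBIC))
a=cv2.imread("pics/a_scene.png");cv2.imwrite("pics/a2.png",cv2.resize(a,(800,600),interpolation=cv2.INTER_CUBIC))
for c in("top","scene"):
    K,R,t=cam("a",c);print(K,-R.T@t,R)
E
```

```text
{'clock': 0.1, 'qpos': array([-1.25982916,  0.62928106,  0.03843079,  1.5182661 , -0.02700982,
        0.99629523, -0.01998546]), 'qd': array([-0.00030326, -0.0020069 ,  0.00020544, -0.00112316,  0.00011894,
       -0.00097963,  0.00050323]), 'tau': array([ 3.22218453e-03, -5.64542663e+01,  1.23088472e+00, -1.93974727e+01,
        1.14060624e-02,  5.43697694e-03,  4.08507958e-06]), 'eef_pos': array([238.90065608, 603.90207763, 230.46361813]), 'tool_rot': array([-3.13986026e+00,  2.46541325e-06,  2.76484602e+00]), 'force': array([-0.0980198 , -0.3480413 ,  0.36230943]), 'torque': array([-0.05323182,  0.0316029 ,  0.00637116]), 'gripper_force': 0.0, 'width': 85.17088584021988}
[[475.1308618    0.         253.69132612]
 [  0.         475.1308618  193.46255298]
 [  0.           0.           1.        ]] [ 363.78651479   18.78824969 1390.53358943] [[-0.01070542 -0.99993693 -0.0033967 ]
 [-0.99357694  0.0110199  -0.1126207 ]
 [ 0.11265102  0.00216923 -0.99363225]]
[[415.75970271   0.         252.12534431]
 [  0.         415.75970271 191.49535497]
 [  0.           0.           1.        ]] [1124.21376364  784.21695226  974.87714753] [[-0.79943595  0.60037028  0.02139394]
 [ 0.38779217  0.54291678 -0.74488831]
 [-0.45882393 -0.58719409 -0.66684608]]
```

View pics/a1.png

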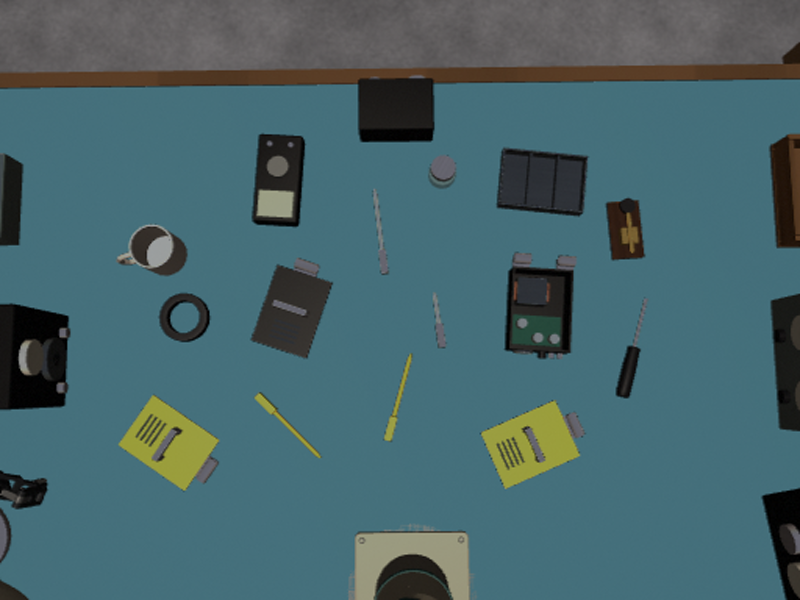

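View pics/a2.png

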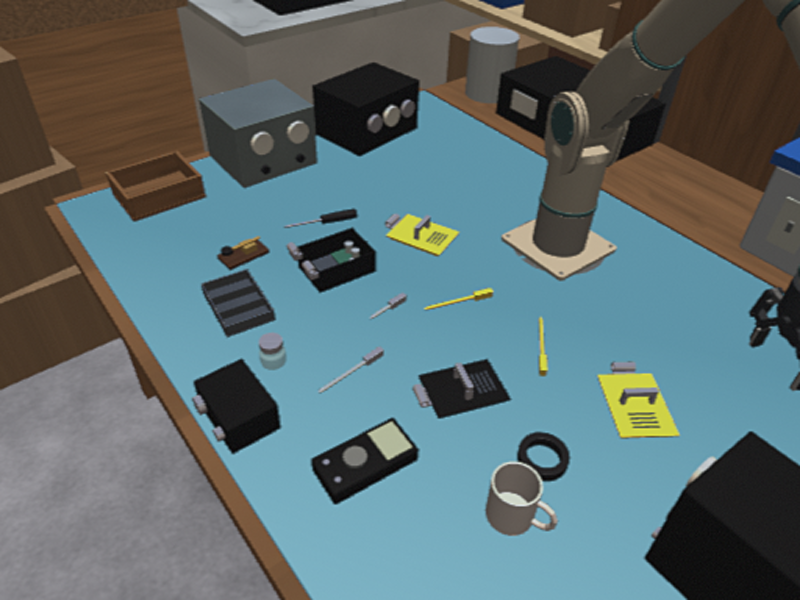

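The top view shows the case near (540,310), the black lid at (292,312), the long pin from its tip (375,190) to its head (383,262), and the short pin at (438,320), all in 800x600 pixels. Next I'll enlarge the parts I need.

```bash
cat > mont.py <<'E'
from h import *
def mont(n,boxes,out):
    # boxes: 4 of (cam,u0,v0), each 80x60 at x5 =400x300
    ims=[]
    for c,u,v in boxes:
        i=cv2.imread(f"pics/{n}_{c}.png")[v:v+60,u:u+80]
        i=cv2.resize(i,(400,300),interpolation=cv2.INTER_CUBIC)
        i=np.clip(i.astype(float)*1.5,0,255).astype(np.uint8)
        for k in range(0,80,10):
            cv2.line(i,(k*5,0),(k*5,5),(255,255,255),1);cv2.putText(i,str(u+k),(k*5,14),0,.3,(255,255,255))
        for k in range(0,60,10):
            cv2.line(i,(0,k*5),(5,k*5),(255,255,255),1);cv2.putText(i,str(v+k),(6,k*5+4),0,.3,(255,255,255))
        ims.append(i)
    cv2.imwrite(f"pics/{out}.png",np.vstack([np.hstack(ims[:2]),np.hstack(ims[2:])]))
E
python3 -c "
from mont import *
mont('a',[('top',155,160),('top',305,160),('top',205,118),('scene',180,135)],'b1')
mont('a',[('scene',255,220),('scene',190,210),('top',305,160),('top',155,160)],'b2')"
```

```text
(no output)
```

View pics/b1.png

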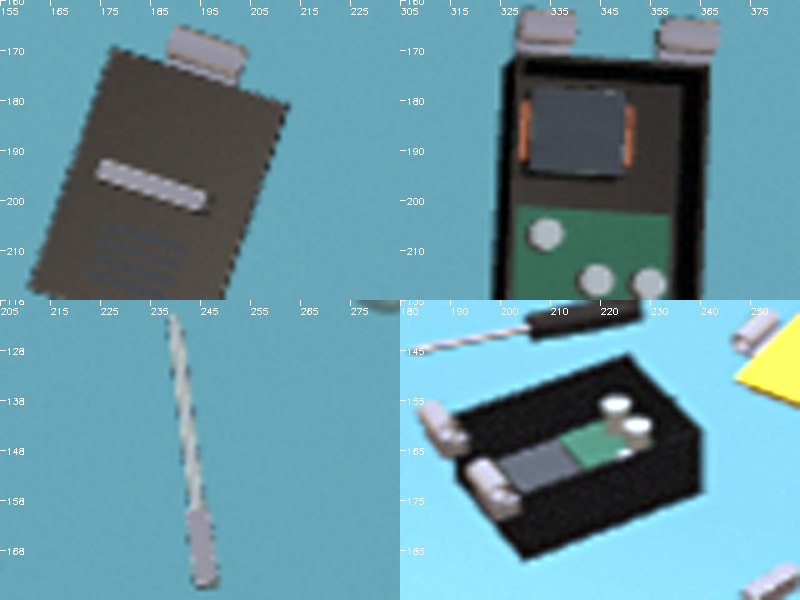

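Top image (384x512 pixels): the lid's corners are at about (178,169.5), (212,181) and (161,218). The handle runs from (175,193) to (196,201). The pin's head runs from (245,159) to (246,175), with its tip at (240,121). One more crop set covers the missing corners.

```bash
python3 -c "
from mont import *
mont('a',[('top',155,175),('top',310,180),('scene',260,220),('scene',190,210)],'b2')"
```

```text
(no output)
```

View pics/b2.png

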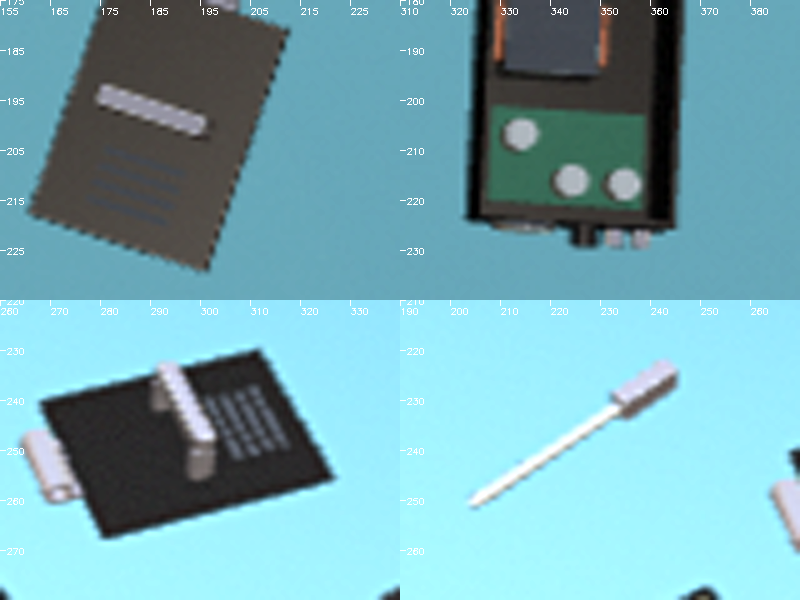

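The crops show all four corners of the lid, the case and the pin's head in both views. I'll fit the poses by least squares.

```bash
cat > fit.py <<'E'
from h import *
from scipy.optimize import least_squares
def fit(n,obs,x0,z0=0):
    def X(p,q): 
        c,s=np.cos(p[2]),np.sin(p[2]); return [p[0]+c*q[0]-s*q[1],p[1]+s*q[0]+c*q[1],z0+q[2]]
    def f(p,o=obs):
        r=[]
        for c,q,uv in o:
            e=proj(n,c,X(p,q))-np.array([np.nan if v is None else v for v in uv],float); r+=list(np.nan_to_num(e))
        return np.array(r)
    out=[least_squares(lambda p:f(p,o),x0,loss='soft_l1',x_scale=[1,1,.01]).x for o in (obs,[k for k in obs if k[0]=='top'],[k for k in obs if k[0]=='scene'])]
    print(*[np.round(o,3) for o in out]); print(np.round(f(out[0]).reshape(-1,2),1).tolist()); return out[0]
E
python3 - <<'E'
from fit import *
T,S='top','scene'
lid=[(T,(-75,55,14),(160.2,217.2)),(T,(-75,-55,14),(196.2,228.8)),(T,(75,-55,14),(212.2,181)),(T,(75,55,14),(177,169)),
(S,(75,55,14),(280.6,267.2)),(S,(75,-55,14),(267.6,240)),(S,(-75,55,14),(326.8,255.2)),(S,(-75,-55,14),(312,229.6))]
case=[(T,(-75,55,0),(323.2,223.2)),(T,(75,-55,60),(366.2,172.6)),(T,(-75,-55,60),(364.8,225.2)),(T,(75,55,60),(325.6,172.6)),
(T,(89,55,76),(328.4,None)),(T,(89,25,76),(339.4,None)),(T,(89,-25,76),(356,None)),(T,(89,-55,76),(368.2,None)),
(S,(-75,-55,60),(225.6,145.6)),(S,(-75,55,60),(240,161)),(S,(-75,55,0),(240,172.6)),(S,(75,55,0),(204.6,186.6))]
pin=[(T,(-45,7,0),(243.2,175)),(T,(-45,-7,0),(248,174)),(T,(0,7,18),(242.2,159.6)),(T,(0,-7,18),(247,159)),(T,(119,0,9),(239.6,121.4)),
(S,(119,0,9),(204,250.4)),(S,(-45,-7,18),(242,222)),(S,(-45,7,18),(245,224.8))]
fit('a',lid,[500,200,-.2]);fit('a',case,[500,-200,0]);fit('a',pin,[620,50,0])
E
```

```text
[ 5.05758e+02  2.18663e+02 -3.26000e-01] [ 5.06274e+02  2.17927e+02 -3.26000e-01] [ 5.05258e+02  2.19559e+02 -3.25000e-01]
[[-0.4, 0.4], [-0.5, 0.6], [0.1, -0.4], [-0.2, 0.1], [-0.6, 0.0], [-0.5, -0.2], [0.2, 0.0], [-0.3, -0.4]]
[ 4.99676e+02 -2.38173e+02 -5.90000e-02] [ 4.99143e+02 -2.37984e+02 -5.40000e-02] [ 4.98444e+02 -2.41166e+02 -8.40000e-02]
[[-0.5, 1.3], [0.0, -0.3], [0.3, 0.1], [1.8, -2.1], [-0.0, 0.0], [-0.3, 0.0], [0.9, 0.0], [-0.5, 0.0], [-0.6, -0.3], [0.7, -0.5], [0.6, 0.8], [0.2, 1.1]]
[6.21141e+02 4.90950e+01 1.04000e-01] [6.21053e+02 4.87040e+01 1.04000e-01] [6.2188e+02 5.0791e+01 1.0400e-01]
[[0.3, 0.4], [0.2, 0.8], [-0.6, -0.2], [-0.6, -0.2], [0.0, -0.9], [-1.0, 0.5], [0.3, -0.7], [0.2, -1.1]]
```

```bash
cat > go.py <<'E'
import sys
from h import *
from scipy.spatial.transform import Rotation as Ro
def rel(x,y,z,yaw):
    s=read_state(); R=Ro.from_euler('xyz',s['tool_rot'])
    d=R.inv().apply(np.array([x,y,z])-s['eef_pos'])/10; a=(R.inv()*Ro.from_euler('xyz',[np.pi,0,yaw])).as_rotvec()
    print('d',np.round(d,2),'a',np.round(a,3),'t',s['clock'],'pos',np.round(s['eef_pos'],1),'yaw',np.round(s['tool_rot'],3),'w',round(s['width'],1),'F',np.round(s['force'],1))
if __name__=='__main__': rel(*map(float,sys.argv[1:]))
E
python3 go.py 508.6 217.7 120 1.245
```

```text
d [-39.29 -25.97  11.09] a [-1.00e-03  1.00e-03  1.52e+00] t 0.1 pos [238.9 603.9 230.5] yaw [-3.14   0.     2.765] w 85.2 F [-0.1 -0.3  0.4]
```

Request:
send_rows(
  series=[
    {"dx": -39.3,"dy": -26.0,"dz": 11.1,"az": 1.52,"hand": 0},
    {"dx": -39.3,"dy": -26.0,"dz": 11.1,"az": 1.52,"hand": 0},
    {"dx": -39.3,"dy": -26.0,"dz": 11.1,"az": 1.52,"hand": 0},
    {"dx": -39.3,"dy": -26.0,"dz": 11.1,"az": 1.52,"hand": 0},
    {"dx": -39.3,"dy": -26.0,"dz": 11.1,"az": 1.52,"hand": 0},
    {"dx": -39.3,"dy": -26.0,"dz": 11.1,"az": 1.52,"hand": 0},
    {"dx": -39.3,"dy": -26.0,"dz": 11.1,"az": 1.52,"hand": 0},
    {"dx": -39.3,"dy": -26.0,"dz": 11.1,"az": 1.52,"hand": 0},
    {"dx": -39.3,"dy": -26.0,"dz": 11.1,"az": 1.52,"hand": 0},
    {"dx": -39.3,"dy": -26.0,"dz": 11.1,"az": 1.52,"hand": 0},
  ],
)

```text
invalid input at $.series[0]: expected keys ax, ay, az, dx, dy, dz, hand
```

```bash
python3 go.py 508.6 217.7 25 1.245
```

```text
d [-39.29 -25.95  20.59] a [-1.00e-03  1.00e-03  1.52e+00] t 0.1 pos [238.9 603.9 230.5] yaw [-3.14   0.     2.765] w 85.2 F [-0.1 -0.3  0.4]
```

All keys are required in every row.

Request:
send_rows(
  series=[
    {"ax": 0,"ay": 0,"az": 1.52,"dx": -39.3,"dy": -26.0,"dz": 11.1,"hand": 0},
    {"ax": 0,"ay": 0,"az": 1.52,"dx": -39.3,"dy": -26.0,"dz": 11.1,"hand": 0},
    {"ax": 0,"ay": 0,"az": 1.52,"dx": -39.3,"dy": -26.0,"dz": 11.1,"hand": 0},
    {"ax": 0,"ay": 0,"az": 1.52,"dx": -39.3,"dy": -26.0,"dz": 11.1,"hand": 0},
    {"ax": 0,"ay": 0,"az": 1.52,"dx": -39.3,"dy": -26.0,"dz": 11.1,"hand": 0},
    {"ax": 0,"ay": 0,"az": 1.52,"dx": -39.3,"dy": -26.0,"dz": 11.1,"hand": 0},
    {"ax": 0,"ay": 0,"az": 1.52,"dx": -39.3,"dy": -26.0,"dz": 11.1,"hand": 0},
    {"ax": 0,"ay": 0,"az": 1.52,"dx": -39.3,"dy": -26.0,"dz": 11.1,"hand": 0},
    {"ax": 0,"ay": 0,"az": 1.52,"dx": -39.3,"dy": -26.0,"dz": 11.1,"hand": 0},
    {"ax": 0,"ay": 0,"az": 1.52,"dx": -39.3,"dy": -26.0,"dz": 11.1,"hand": 0},
  ],
)

```text
clock: 1.1
eef_pos: [510.4, 214.1, 119.6]
tool_rot: [3.141, 0.002, 1.255]
force: [0.7, 0.6, 0.1]
width: 85.5
gripper_force: 0.0
```

```bash
python3 go.py 508.6 217.7 80 1.245
```

```text
d [ 0.29 -0.29  3.96] a [0.001 0.002 0.01 ] t 1.1 pos [510.4 214.1 119.6] yaw [3.141e+00 2.000e-03 1.255e+00] w 85.5 F [0.7 0.6 0.1]
```

Request:
send_rows(
  series=[
    {"ax": 0,"ay": 0,"az": 0,"dx": 0,"dy": 0,"dz": 4,"hand": 0},
    {"ax": 0,"ay": 0,"az": 0,"dx": 0,"dy": 0,"dz": 4,"hand": 0},
    {"ax": 0,"ay": 0,"az": 0,"dx": 0,"dy": 0,"dz": 4,"hand": 0},
  ],
)

```text
clock: 1.4
eef_pos: [507.7, 218.5, 79.9]
tool_rot: [-3.139, 0.001, 1.266]
force: [0.5, 0.7, 0.2]
width: 85.1
gripper_force: 0.0
```

```bash
python3 -c "
from h import *
shot('c')"; python3 go.py 508.6 217.7 25 1.245
python3 -c "
from mont import *
mont('c',[('top',150,160),('scene',255,200),('top',310,150),('scene',180,130)],'c1')"
```

```text
d [-0.19  0.01  5.65] a [ 0.001 -0.002  0.022] t 1.5 pos [509.  219.4  81.5] yaw [ 3.141e+00 -2.000e-03  1.267e+00] w 85.5 F [-0.8  0.3 -0.1]
```

View pics/c1.png

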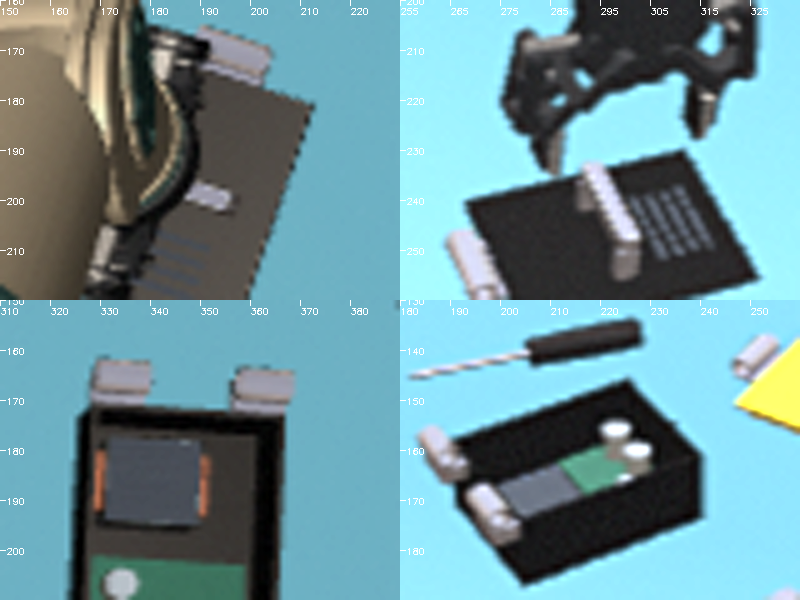

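The open fingers straddle the handle. Scene image: finger tips at about (285,233) and (315,227), bar at (290,233)–(300,250). I'll go down and grip.

Request:
send_rows(
  series=[
    {"ax": 0,"ay": 0,"az": 0.015,"dx": -0.1,"dy": 0,"dz": 2.5,"hand": 0},
    {"ax": 0,"ay": 0,"az": 0.015,"dx": -0.1,"dy": 0,"dz": 4.5,"hand": 0},
    {"ax": 0,"ay": 0,"az": 0.015,"dx": -0.1,"dy": 0,"dz": 5.6,"hand": 0},
    {"ax": 0,"ay": 0,"az": 0.015,"dx": -0.1,"dy": 0,"dz": 5.6,"hand": 0.5},
    {"ax": 0,"ay": 0,"az": 0.015,"dx": -0.1,"dy": 0,"dz": 5.6,"hand": 1},
    {"ax": 0,"ay": 0,"az": 0.015,"dx": -0.1,"dy": 0,"dz": 5.6,"hand": 1},
    {"ax": 0,"ay": 0,"az": 0.015,"dx": -0.1,"dy": 0,"dz": 5.6,"hand": 1},
    {"ax": 0,"ay": 0,"az": 0.015,"dx": -0.1,"dy": 0,"dz": 5.6,"hand": 1},
    {"ax": 0,"ay": 0,"az": 0.015,"dx": -0.1,"dy": 0,"dz": 5.6,"hand": 1},
    {"ax": 0,"ay": 0,"az": 0.015,"dx": -0.1,"dy": 0,"dz": 5.6,"hand": 1},
  ],
)

```text
clock: 2.5
eef_pos: [509.1, 217.3, 25.1]
tool_rot: [3.141, -0.001, 1.25]
force: [-0.8, -0.4, 5.7]
width: 10.9
gripper_force: 59.6
```

```bash
python3 go.py 508.6 217.7 25 1.245; python3 - <<'E'
from fit import *
T,S='top','scene'
case=[(T,(-75,55,0),(323.2,223.2)),(T,(75,-55,60),(366.2,172.6)),(T,(-75,-55,60),(364.8,225.2)),
(T,(89,55,75),(328.2,None)),(T,(89,25,77),(339.6,None)),(T,(89,-25,77),(356.2,None)),(T,(89,-55,77),(368.3,None)),
(T,(96,55,76.5),(None,161.6)),(T,(96,-55,76.5),(None,163.8)),
(S,(-75,-55,60),(225.6,145.6)),(S,(-75,55,60),(240,161)),(S,(-75,55,0),(240,173)),(S,(75,55,0),(204.6,187))]
fit('a',case,[500,-238,-.05])
E
```

```text
d [ 0.02 -0.06  0.01] a [ 0.001 -0.001  0.005] t 2.5 pos [509.1 217.3  25.1] yaw [ 3.141e+00 -1.000e-03  1.250e+00] w 10.9 F [-0.8 -0.4  5.7]
[ 5.00612e+02 -2.38216e+02 -6.60000e-02] [ 5.00750e+02 -2.38074e+02 -6.50000e-02] [ 4.99210e+02 -2.40053e+02 -8.10000e-02]
[[-0.7, 0.8], [0.2, -0.5], [0.1, -0.1], [0.4, 0.0], [-0.2, 0.0], [1.1, 0.0], [-0.3, 0.0], [0.0, 0.1], [0.0, 0.0], [-0.7, -0.2], [0.4, -0.3], [0.4, 0.6], [-0.2, 0.8]]
```

Request:
send_rows(
  series=[
    {"ax": 0,"ay": 0,"az": 0,"dx": 0,"dy": 0,"dz": -1.5,"hand": 1},
    {"ax": 0,"ay": 0,"az": 0,"dx": 0,"dy": 0,"dz": -4,"hand": 1},
    {"ax": 0,"ay": 0,"az": 0,"dx": 0,"dy": 0,"dz": -7.5,"hand": 1},
    {"ax": 0,"ay": 0,"az": 0,"dx": 0,"dy": 0,"dz": -11,"hand": 1},
    {"ax": 0,"ay": 0,"az": 0,"dx": 0,"dy": 0,"dz": -12.5,"hand": 1},
    {"ax": 0,"ay": 0,"az": 0,"dx": 0,"dy": 0,"dz": -12.5,"hand": 1},
  ],
)

```text
clock: 3.1
eef_pos: [509.8, 217.6, 151.2]
tool_rot: [3.139, -0.003, 1.25]
force: [0.4, -0.4, -3.0]
width: 11.0
gripper_force: 58.8
```

```bash
python3 go.py 503.5 -238.5 150 1.508
```

```text
d [-4.348e+01  1.379e+01  4.000e-02] a [ 0.003 -0.002 -0.258] t 3.1 pos [509.8 217.6 151.2] yaw [ 3.139e+00 -3.000e-03  1.250e+00] w 11.0 F [ 0.4 -0.4 -3. ]
```

Request:
send_rows(
  series=[
    {"ax": 0,"ay": 0,"az": -0.01,"dx": -2,"dy": 0.6,"dz": 0,"hand": 1},
    {"ax": 0,"ay": 0,"az": -0.03,"dx": -6,"dy": 1.9,"dz": 0,"hand": 1},
    {"ax": 0,"ay": 0,"az": -0.06,"dx": -10.5,"dy": 3.3,"dz": 0,"hand": 1},
    {"ax": 0,"ay": 0,"az": -0.09,"dx": -15,"dy": 4.8,"dz": 0,"hand": 1},
    {"ax": 0,"ay": 0,"az": -0.12,"dx": -19.5,"dy": 6.2,"dz": 0,"hand": 1},
    {"ax": 0,"ay": 0,"az": -0.15,"dx": -24,"dy": 7.6,"dz": 0,"hand": 1},
    {"ax": 0,"ay": 0,"az": -0.18,"dx": -28.5,"dy": 9.0,"dz": 0,"hand": 1},
    {"ax": 0,"ay": 0,"az": -0.21,"dx": -33,"dy": 10.5,"dz": 0,"hand": 1},
    {"ax": 0,"ay": 0,"az": -0.23,"dx": -37,"dy": 11.7,"dz": 0,"hand": 1},
    {"ax": 0,"ay": 0,"az": -0.25,"dx": -40,"dy": 12.7,"dz": 0,"hand": 1},
  ],
)

```text
clock: 4.1
eef_pos: [501.0, -205.6, 147.7]
tool_rot: [-3.139, 0.0, 1.498]
force: [-0.7, -0.1, -3.0]
width: 10.8
gripper_force: 58.8
```

```bash
python3 go.py 503.5 -238.5 150 1.508
```

```text
d [-3.26  0.49 -0.23] a [-0.003  0.    -0.01 ] t 4.1 pos [ 501.  -205.6  147.7] yaw [-3.139  0.     1.498] w 10.8 F [-0.7 -0.1 -3. ]
```

Request:
send_rows(
  series=[
    {"ax": 0,"ay": 0,"az": -0.01,"dx": -2,"dy": 0.3,"dz": 0,"hand": 1},
    {"ax": 0,"ay": 0,"az": -0.01,"dx": -3.3,"dy": 0.4,"dz": 1,"hand": 1},
    {"ax": 0,"ay": 0,"az": -0.01,"dx": -3.3,"dy": 0.4,"dz": 2.5,"hand": 1},
    {"ax": 0,"ay": 0,"az": -0.01,"dx": -3.3,"dy": 0.4,"dz": 2.5,"hand": 1},
    {"ax": 0,"ay": 0,"az": -0.01,"dx": -3.3,"dy": 0.4,"dz": 2.5,"hand": 1},
    {"ax": 0,"ay": 0,"az": -0.01,"dx": -3.3,"dy": 0.4,"dz": 2.5,"hand": 1},
  ],
)

```text
clock: 4.7
eef_pos: [504.8, -234.8, 124.2]
tool_rot: [-3.141, -0.0, 1.511]
force: [0.3, -0.7, -3.3]
width: 10.9
gripper_force: 58.8
```

```bash
python3 go.py 503.5 -238.5 120 1.508; python3 -c "
from h import *
shot('d')
from mont import *
mont('d',[('top',310,140),('scene',180,120),('top',310,185),('scene',180,150)],'d1')"
```

```text
d [-0.38 -0.11  0.42] a [-0.    -0.     0.003] t 4.7 pos [ 504.8 -234.8  124.2] yaw [-3.141 -0.     1.511] w 10.9 F [ 0.3 -0.7 -3.3]
```

View pics/d1.png

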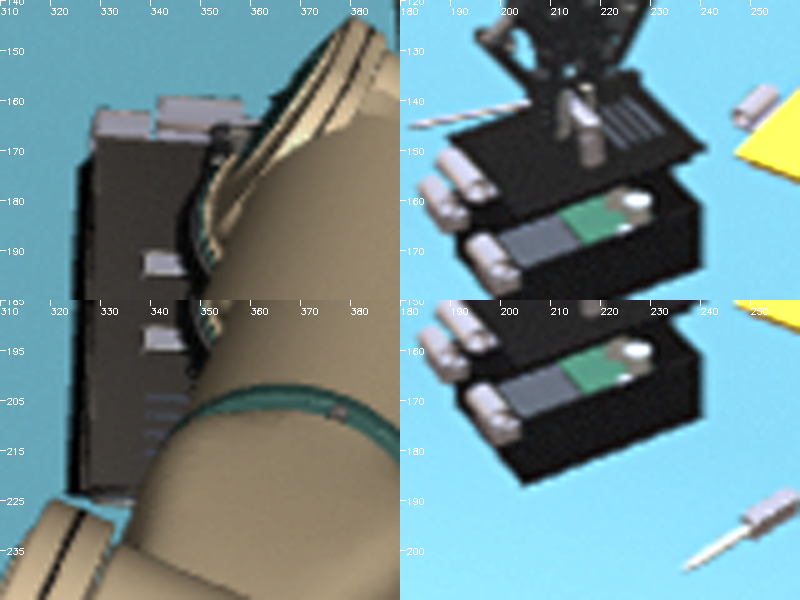

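Hover view, scene: lid corners at (227,134), (241,149) and (190,147). Top: the lid's left edge runs from (329,166) to (326,222.6) and its knuckle's left end is at u=341. I'll fit the held lid and compare it with the case.

```bash
python3 - <<'E'
from fit import *
T,S='top','scene'
z=read_state()['eef_pos'][2]-25.1; print(read_state()['eef_pos'],read_state()['tool_rot'])
lid=[(T,(75,55,14),(329,166.2)),(T,(-75,55,14),(326.2,222.6)),(T,(89,22,27),(341,None)),(T,(96,22,26),(None,158.7)),
(S,(-75,-55,14),(227,134)),(S,(-75,55,14),(241,149.2)),(S,(75,-55,14),(189.6,147.2))]
fit('d',lid,[500,-236,-.06],z)
E
```

```text
[ 505.01625653 -235.21683389  124.65140005] [3.14086771e+00 2.52934472e-05 1.51081547e+00]
[ 5.00086e+02 -2.31855e+02 -7.30000e-02] [ 5.01225e+02 -2.32326e+02 -6.40000e-02] [ 4.98408e+02 -2.31420e+02 -7.70000e-02]
[[-0.6, 0.8], [-0.3, -0.6], [0.6, 0.0], [0.0, 0.6], [-1.1, 0.3], [0.6, 0.3], [-0.8, -0.5]]
```

```bash
python3 - <<'E'
from fit import *
z=99.5
print('top ends lid22/case25', unproj('d','top',341,160,z+26), unproj('d','top',339.7,163,77))
print('scene mid lid, case', unproj('d','scene',192,155,z+19.5), unproj('d','scene',193.2,166.5,69.5))
print('top knuckle far edges', unproj('d','top',350,158.7,z+26), unproj('d','top',334,161.4,76))
E
```

```text
top ends lid22/case25 [ 595.495579   -215.09203073  125.5       ] [ 595.89820594 -220.15252407   77.        ]
scene mid lid, case [ 590.12965826 -237.46964916  119.        ] [ 590.00088717 -236.78219529   69.5       ]
top knuckle far edges [ 598.78027294 -239.48770203  125.5       ] [ 600.80287365 -204.50253634   76.        ]
```

Request:
send_rows(
  series=[
    {"ax": 0,"ay": 0,"az": 0,"dx": -0.65,"dy": 0,"dz": 0.7,"hand": 1},
    {"ax": 0,"ay": 0,"az": 0,"dx": -0.65,"dy": 0,"dz": 1.7,"hand": 1},
    {"ax": 0,"ay": 0,"az": 0,"dx": -0.65,"dy": 0,"dz": 2.5,"hand": 1},
    {"ax": 0,"ay": 0,"az": 0,"dx": -0.65,"dy": 0,"dz": 2.7,"hand": 1},
    {"ax": 0,"ay": 0,"az": 0,"dx": -0.65,"dy": 0,"dz": 2.7,"hand": 1},
    {"ax": 0,"ay": 0,"az": 0,"dx": -0.65,"dy": 0,"dz": 2.7,"hand": 1},
    {"ax": 0,"ay": 0,"az": 0,"dx": -0.65,"dy": 0,"dz": 2.7,"hand": 1},
  ],
)

```text
clock: 5.5
eef_pos: [504.4, -242.3, 97.5]
tool_rot: [3.141, 0.0, 1.51]
force: [-0.4, 0.3, -2.6]
width: 11.0
gripper_force: 58.7
```

```bash
python3 go.py 504 -241 97 1.511; python3 - <<'E'
from h import *
shot('e')
def c(cam,u,v):
    i=cv2.imread(f"pics/e_{cam}.png")[v:v+50,u:u+40]
    i=cv2.resize(i,(400,500),interpolation=cv2.INTER_CUBIC);i=np.clip(i*1.5,0,255).astype(np.uint8)
    for k in range(0,50,5):
        cv2.putText(i,str(u+k),(k*10,10),0,.3,(255,255,255)) if k<40 else 0;cv2.putText(i,str(v+k),(0,k*10+4),0,.3,(255,255,255))
        cv2.line(i,(k*10,12),(k*10,17),(255,255,255),1);cv2.line(i,(20,k*10),(25,k*10),(255,255,255),1)
    return i
cv2.imwrite('pics/e1.png',np.hstack([c('top',322,145),c('scene',180,130)]))
E
```

```text
d [ 0.13 -0.05  0.05] a [ 0.001  0.    -0.001] t 5.5 pos [ 504.4 -242.3   97.5] yaw [3.141 0.    1.51 ] w 11.0 F [-0.4  0.3 -2.6]
```

View pics/e1.png

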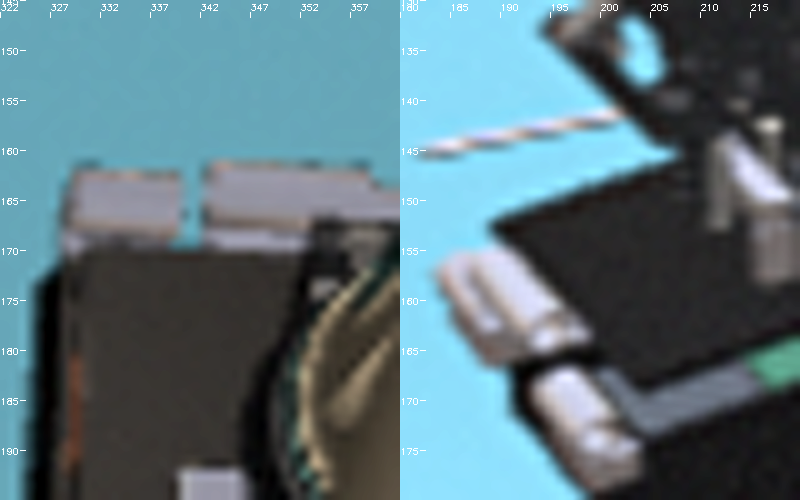

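```bash
python3 - <<'E'
from fit import *
for z in (92,99): print('lid left end',z,unproj('e','top',342.05,164,z)[1],'right end',unproj('e','top',358.5,162,z)[1])
for z in (72,78): print('case left inner',z,unproj('e','top',339.65,164,z)[1],'outer',unproj('e','top',328.2,164,z)[1],'right inner',unproj('a','top',356.2,164,z)[1],'outer',unproj('a','top',368.3,165,z)[1])
print('x far edge lid',unproj('e','top',347,160.9,98),unproj('e','top',334,161.7,76))
E
```

```text
lid left end 92 -223.83757454029083 right end -269.53691102896175
lid left end 99 -222.5296524476879 right end -267.98263769983726
case left inner 72 -220.83304802918357 outer -188.6675031875534 right inner -267.3161786982332 outer -301.1859993806145
case left inner 78 -219.74264896932465 outer -187.72347375422277 right inner -266.0142576974466 outer -299.72995342941067
x far edge lid [ 597.82830312 -236.63004909   98.        ] [ 599.94998521 -204.47717386   76.        ]
```

Top view: the lid's knuckle spans u=342.0 to 358.5 and the case's inner knuckle end is at u=339.7, so the lid needs about 1.2 mm in +y and nothing in x. I'll correct that and lower it.

Request:
send_rows(
  series=[
    {"ax": 0,"ay": 0,"az": 0,"dx": 0.12,"dy": 0,"dz": 0.5,"hand": 1},
    {"ax": 0,"ay": 0,"az": 0,"dx": 0.12,"dy": 0,"dz": 1.0,"hand": 1},
    {"ax": 0,"ay": 0,"az": 0,"dx": 0.12,"dy": 0,"dz": 1.3,"hand": 1},
    {"ax": 0,"ay": 0,"az": 0,"dx": 0.12,"dy": 0,"dz": 1.6,"hand": 1},
    {"ax": 0,"ay": 0,"az": 0,"dx": 0.12,"dy": 0,"dz": 1.8,"hand": 1},
    {"ax": 0,"ay": 0,"az": 0,"dx": 0.12,"dy": 0,"dz": 1.8,"hand": 1},
  ],
)

```text
clock: 6.2
eef_pos: [504.0, -241.0, 78.9]
tool_rot: [-3.141, -0.0, 1.51]
force: [-0.5, -0.4, -2.4]
width: 11.0
gripper_force: 58.9
```

```bash
python3 go.py 504 -241 75 1.511
```

```text
d [-0.    0.    0.39] a [-0.001 -0.    -0.001] t 6.2 pos [ 504.  -241.    78.9] yaw [-3.141 -0.     1.51 ] w 11.0 F [-0.5 -0.4 -2.4]
```

Request:
send_rows(
  series=[
    {"ax": 0,"ay": 0,"az": 0,"dx": 0,"dy": 0,"dz": 0.15,"hand": 1},
    {"ax": 0,"ay": 0,"az": 0,"dx": 0,"dy": 0,"dz": 0.3,"hand": 1},
    {"ax": 0,"ay": 0,"az": 0,"dx": 0,"dy": 0,"dz": 0.4,"hand": 1},
    {"ax": 0,"ay": 0,"az": 0,"dx": 0,"dy": 0,"dz": 0.4,"hand": 1},
  ],
)

```text
clock: 6.6
eef_pos: [504.2, -241.0, 75.2]
tool_rot: [-3.142, -0.0, 1.51]
force: [-0.2, -1.0, -2.1]
width: 10.7
gripper_force: 58.8
```

Request:
send_rows(
  series=[
    {"ax": 0,"ay": 0,"az": 0,"dx": 0,"dy": 0,"dz": 0.1,"hand": 1},
    {"ax": 0,"ay": 0,"az": 0,"dx": 0,"dy": 0,"dz": 0.1,"hand": 1},
    {"ax": 0,"ay": 0,"az": 0,"dx": 0,"dy": 0,"dz": 0.1,"hand": 0.6},
    {"ax": 0,"ay": 0,"az": 0,"dx": 0,"dy": 0,"dz": 0.1,"hand": 0.4},
    {"ax": 0,"ay": 0,"az": 0,"dx": 0,"dy": 0,"dz": 0.1,"hand": 0.4},
    {"ax": 0,"ay": 0,"az": 0,"dx": 0,"dy": 0,"dz": 0.1,"hand": 0.4},
    {"ax": 0,"ay": 0,"az": 0,"dx": 0,"dy": 0,"dz": -2,"hand": 0.4},
    {"ax": 0,"ay": 0,"az": 0,"dx": 0,"dy": 0,"dz": -6,"hand": 0.3},
    {"ax": 0,"ay": 0,"az": 0,"dx": 0,"dy": 0,"dz": -9,"hand": 0},
    {"ax": 0,"ay": 0,"az": 0,"dx": 0,"dy": 0,"dz": -9,"hand": 0},
  ],
)

```text
clock: 7.6
eef_pos: [506.8, -242.6, 169.2]
tool_rot: [3.134, 0.003, 1.51]
force: [0.6, -1.0, 0.2]
width: 84.9
gripper_force: 0.0
```

```bash
python3 - <<'E'
from go import rel
import numpy as np
# pin at (621.1,49.1,.104): grasp at x=-18 along axis
print(621.1-18*np.cos(.104),49.1-18*np.sin(.104))
rel(603.2,47.2,110,3.245)
E
```

```text
603.1972562922349 47.231372767490555
d [29.53  7.81  5.9 ] a [ 0.003  0.009 -1.735] t 7.6 pos [ 506.8 -242.6  169.2] yaw [3.134e+00 3.000e-03 1.510e+00] w 84.9 F [ 0.6 -1.   0.2]
```

Request:
send_rows(
  series=[
    {"ax": 0,"ay": 0,"az": -1.735,"dx": 29.5,"dy": 7.8,"dz": 0,"hand": 0},
    {"ax": 0,"ay": 0,"az": -1.735,"dx": 29.5,"dy": 7.8,"dz": 0,"hand": 0},
    {"ax": 0,"ay": 0,"az": -1.735,"dx": 29.5,"dy": 7.8,"dz": 3,"hand": 0},
    {"ax": 0,"ay": 0,"az": -1.735,"dx": 29.5,"dy": 7.8,"dz": 6,"hand": 0},
    {"ax": 0,"ay": 0,"az": -1.735,"dx": 29.5,"dy": 7.8,"dz": 6,"hand": 0},
    {"ax": 0,"ay": 0,"az": -1.735,"dx": 29.5,"dy": 7.8,"dz": 6,"hand": 0},
    {"ax": 0,"ay": 0,"az": -1.735,"dx": 29.5,"dy": 7.8,"dz": 6,"hand": 0},
    {"ax": 0,"ay": 0,"az": -1.735,"dx": 29.5,"dy": 7.8,"dz": 6,"hand": 0},
    {"ax": 0,"ay": 0,"az": -1.735,"dx": 29.5,"dy": 7.8,"dz": 6,"hand": 0},
    {"ax": 0,"ay": 0,"az": -1.735,"dx": 29.5,"dy": 7.8,"dz": 6,"hand": 0},
  ],
)

```text
clock: 8.6
eef_pos: [599.4, 49.0, 104.2]
tool_rot: [-3.141, -0.002, 3.017]
force: [0.1, -0.1, -0.2]
width: 85.3
gripper_force: 0.0
```

Request:
send_rows(
  series=[
    {"ax": 0,"ay": 0,"az": -0.28,"dx": 0,"dy": 0,"dz": 2,"hand": 0},
    {"ax": 0,"ay": 0,"az": -0.28,"dx": 0,"dy": 0,"dz": 4,"hand": 0},
    {"ax": 0,"ay": 0,"az": -0.28,"dx": 0,"dy": 0,"dz": 4,"hand": 0},
    {"ax": 0,"ay": 0,"az": -0.28,"dx": 0,"dy": 0,"dz": 4,"hand": 0},
  ],
)

```text
clock: 9.0
eef_pos: [599.5, 48.6, 64.7]
tool_rot: [3.141, -0.002, -2.997]
force: [0.5, 0.6, -0.1]
width: 85.5
gripper_force: 0.0
```

```bash
python3 - <<'E'
from h import *
from go import rel
rel(603.2,47.2,3,3.245)
shot('f')
from mont import *
mont('f',[('top',325,150),('scene',180,130),('top',205,110),('scene',190,200)],'f1')
E
```

```text
d [-0.36 -0.19  6.17] a [ 0.    -0.002  0.041] t 9.0 pos [599.5  48.6  64.7] yaw [ 3.141e+00 -2.000e-03 -2.997e+00] w 85.5 F [ 0.5  0.6 -0.1]
```

View pics/f1.png

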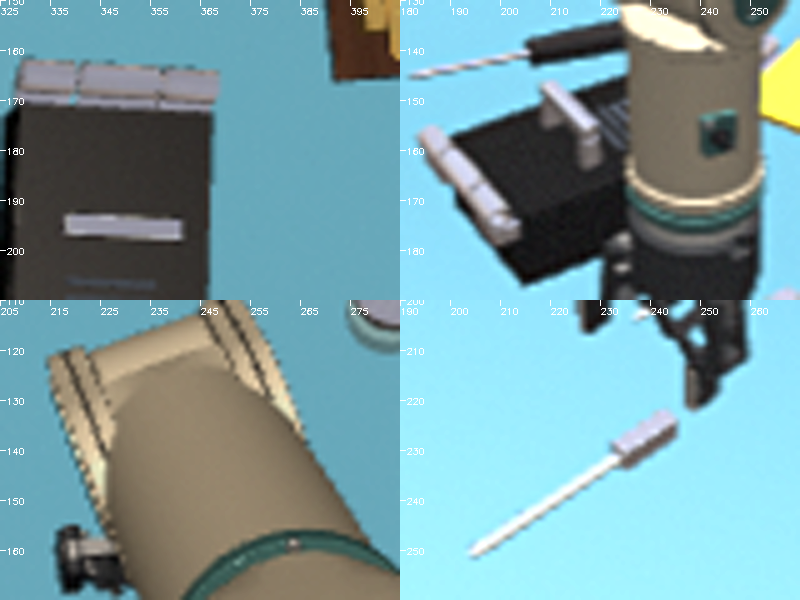

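The lid is seated: the three knuckles lie in one row from (328,163) to (368,166) in the top view, and the plate is flat. Next, the pin grasp.

Request:
send_rows(
  series=[
    {"ax": 0,"ay": 0,"az": 0.04,"dx": -0.36,"dy": -0.15,"dz": 2,"hand": 0},
    {"ax": 0,"ay": 0,"az": 0.04,"dx": -0.36,"dy": -0.15,"dz": 4,"hand": 0},
    {"ax": 0,"ay": 0,"az": 0.04,"dx": -0.36,"dy": -0.15,"dz": 5.5,"hand": 0},
    {"ax": 0,"ay": 0,"az": 0.04,"dx": -0.36,"dy": -0.15,"dz": 6.1,"hand": 0},
    {"ax": 0,"ay": 0,"az": 0.04,"dx": -0.36,"dy": -0.15,"dz": 6.1,"hand": 0.5},
    {"ax": 0,"ay": 0,"az": 0.04,"dx": -0.36,"dy": -0.15,"dz": 6.1,"hand": 0.8},
    {"ax": 0,"ay": 0,"az": 0.04,"dx": -0.36,"dy": -0.15,"dz": 6.1,"hand": 1},
    {"ax": 0,"ay": 0,"az": 0.04,"dx": -0.36,"dy": -0.15,"dz": 6.1,"hand": 1},
    {"ax": 0,"ay": 0,"az": 0.04,"dx": -0.36,"dy": -0.15,"dz": 6.1,"hand": 1},
    {"ax": 0,"ay": 0,"az": 0.04,"dx": -0.36,"dy": -0.15,"dz": 6.1,"hand": 1},
  ],
)

```text
clock: 10.1
eef_pos: [604.3, 47.8, 5.1]
tool_rot: [3.142, 0.001, -3.034]
force: [-0.5, 0.3, 4.2]
width: 12.1
gripper_force: 61.1
```

```bash
python3 - <<'E'
from go import rel
rel(603.2,47.2,3,3.245)
E
```

```text
d [ 0.12 -0.04  0.21] a [0.    0.001 0.005] t 10.1 pos [604.3  47.8   5.1] yaw [ 3.142e+00  1.000e-03 -3.034e+00] w 12.1 F [-0.5  0.3  4.2]
```

Request:
send_rows(
  series=[
    {"ax": 0,"ay": 0,"az": 0,"dx": 0,"dy": 0,"dz": -1,"hand": 1},
    {"ax": 0,"ay": 0,"az": 0,"dx": 0,"dy": 0,"dz": -4,"hand": 1},
    {"ax": 0,"ay": 0,"az": 0,"dx": 0,"dy": 0,"dz": -8,"hand": 1},
    {"ax": 0,"ay": 0,"az": 0.1,"dx": 0,"dy": 0,"dz": -11,"hand": 1},
    {"ax": 0,"ay": 0,"az": 0.25,"dx": 0,"dy": 0,"dz": -12.5,"hand": 1},
    {"ax": 0,"ay": 0,"az": 0.4,"dx": 0,"dy": 0,"dz": -12.5,"hand": 1},
    {"ax": 0,"ay": 0,"az": 0.55,"dx": 0,"dy": 0,"dz": -12.5,"hand": 1},
    {"ax": 0,"ay": 0,"az": 0.7,"dx": 0,"dy": 0,"dz": -12.5,"hand": 1},
    {"ax": 0,"ay": 0,"az": 0.85,"dx": 0,"dy": 0,"dz": -12.5,"hand": 1},
    {"ax": 0,"ay": 0,"az": 1.0,"dx": 0,"dy": 0,"dz": -12.5,"hand": 1},
  ],
)

```text
clock: 11.1
eef_pos: [603.5, 47.9, 129.7]
tool_rot: [3.142, -0.001, 2.244]
force: [-0.2, 0.1, -1.2]
width: 12.0
gripper_force: 60.4
```

```bash
python3 - <<'E'
from go import rel
rel(602.2,-40,120,1.510)
E
```

```text
d [-6.79 -5.58  0.96] a [-0.    -0.001  0.734] t 11.1 pos [603.5  47.9 129.7] yaw [ 3.142e+00 -1.000e-03  2.244e+00] w 12.0 F [-0.2  0.1 -1.2]
```

Request:
send_rows(
  series=[
    {"ax": 0,"ay": 0,"az": 0.12,"dx": -1.5,"dy": -1.2,"dz": 0,"hand": 1},
    {"ax": 0,"ay": 0,"az": 0.26,"dx": -3.3,"dy": -2.7,"dz": 0,"hand": 1},
    {"ax": 0,"ay": 0,"az": 0.4,"dx": -5,"dy": -4,"dz": 0.5,"hand": 1},
    {"ax": 0,"ay": 0,"az": 0.54,"dx": -6.3,"dy": -5.2,"dz": 1,"hand": 1},
    {"ax": 0,"ay": 0,"az": 0.66,"dx": -6.8,"dy": -5.6,"dz": 1,"hand": 1},
    {"ax": 0,"ay": 0,"az": 0.71,"dx": -6.8,"dy": -5.6,"dz": 1,"hand": 1},
    {"ax": 0,"ay": 0,"az": 0.71,"dx": -6.8,"dy": -5.6,"dz": 1,"hand": 1},
    {"ax": 0,"ay": 0,"az": 0.71,"dx": -6.8,"dy": -5.6,"dz": 1,"hand": 1},
  ],
)

```text
clock: 11.9
eef_pos: [602.9, -39.8, 119.5]
tool_rot: [-3.141, -0.001, 1.542]
force: [0.6, -0.3, -1.3]
width: 12.4
gripper_force: 60.4
```

```bash
python3 - <<'E'
from go import rel
rel(602.2,-44.6,65.6,1.510)
E
```

```text
d [-0.48 -0.05  5.39] a [-0.    -0.001  0.032] t 11.9 pos [602.9 -39.8 119.5] yaw [-3.141e+00 -1.000e-03  1.542e+00] w 12.4 F [ 0.6 -0.3 -1.3]
```

Request:
send_rows(
  series=[
    {"ax": 0,"ay": 0,"az": 0.03,"dx": 0,"dy": -0.05,"dz": 1.5,"hand": 1},
    {"ax": 0,"ay": 0,"az": 0.03,"dx": 0,"dy": -0.05,"dz": 3.5,"hand": 1},
    {"ax": 0,"ay": 0,"az": 0.03,"dx": 0,"dy": -0.05,"dz": 5,"hand": 1},
    {"ax": 0,"ay": 0,"az": 0.03,"dx": 0,"dy": -0.05,"dz": 5.4,"hand": 1},
    {"ax": 0,"ay": 0,"az": 0.03,"dx": 0,"dy": -0.05,"dz": 5.4,"hand": 1},
    {"ax": 0,"ay": 0,"az": 0.03,"dx": 0,"dy": -0.05,"dz": 5.4,"hand": 1},
  ],
)

```text
clock: 12.5
eef_pos: [602.9, -40.5, 65.5]
tool_rot: [3.141, 0.0, 1.51]
force: [0.1, -0.7, -0.7]
width: 12.2
gripper_force: 60.4
```

```bash
python3 - <<'E'
from h import *
from go import rel
rel(602.2,-44.6,65.6,1.510)
shot('g')
def c(cam,u,v):
    i=cv2.imread(f"pics/g_{cam}.png")[v:v+60,u:u+80]
    i=cv2.resize(i,(800,600),interpolation=cv2.INTER_CUBIC)[:,:800];i=np.clip(i*1.3,0,255).astype(np.uint8)
    for k in range(0,80,5):
        cv2.putText(i,str(u+k),(k*10,10),0,.3,(255,255,255));cv2.putText(i,str(v+k),(0,k*10+4),0,.3,(255,255,255))
        cv2.line(i,(k*10,12),(k*10,17),(255,255,255),1);cv2.line(i,(20,k*10),(25,k*10),(255,255,255),1)
    return i
cv2.imwrite('pics/g1.png',np.vstack([c('top',300,145)[:300],c('scene',180,150)[:300]]))
E
```

```text
d [-0.42 -0.04 -0.01] a [ 0.001  0.    -0.   ] t 12.5 pos [602.9 -40.5  65.5] yaw [3.141 0.    1.51 ] w 12.2 F [ 0.1 -0.7 -0.7]
```

View pics/g1.png

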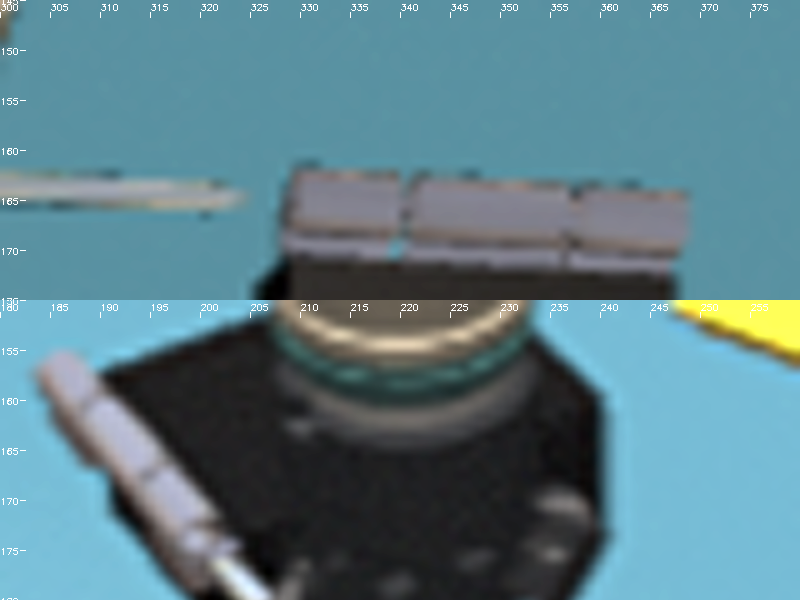

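Top: the tip is at (324.3,164.3) and the hinge axis meets the outer end at about (329,164.7), so they line up within 0.6 mm. The scene view agrees on height. I'll start sliding in.

Request:
send_rows(
  series=[
    {"ax": 0,"ay": 0,"az": 0,"dx": -0.5,"dy": -0.05,"dz": 0,"hand": 1},
    {"ax": 0,"ay": 0,"az": 0,"dx": -1,"dy": -0.05,"dz": 0,"hand": 1},
    {"ax": 0,"ay": 0,"az": 0,"dx": -1.5,"dy": -0.05,"dz": 0,"hand": 1},
    {"ax": 0,"ay": 0,"az": 0,"dx": -2,"dy": -0.05,"dz": 0,"hand": 1},
    {"ax": 0,"ay": 0,"az": 0,"dx": -2.5,"dy": -0.05,"dz": 0,"hand": 1},
    {"ax": 0,"ay": 0,"az": 0,"dx": -3,"dy": -0.05,"dz": 0,"hand": 1},
    {"ax": 0,"ay": 0,"az": 0,"dx": -3,"dy": -0.05,"dz": 0,"hand": 1},
  ],
)

```text
clock: 13.3
eef_pos: [600.0, -71.7, 65.3]
tool_rot: [3.142, 0.001, 1.508]
force: [-0.5, 0.5, -1.3]
width: 12.3
gripper_force: 60.4
```

```bash
python3 go.py 594 -174 65.6 1.510
```

```text
d [-10.25   0.04  -0.02] a [ 0.     0.001 -0.002] t 13.3 pos [600.  -71.7  65.3] yaw [3.142e+00 1.000e-03 1.508e+00] w 12.3 F [-0.5  0.5 -1.3]
```

Request:
send_rows(
  series=[
    {"ax": 0,"ay": 0,"az": 0,"dx": -0.5,"dy": 0,"dz": 0,"hand": 1},
    {"ax": 0,"ay": 0,"az": 0,"dx": -1,"dy": 0,"dz": 0,"hand": 1},
    {"ax": 0,"ay": 0,"az": 0,"dx": -1.5,"dy": 0,"dz": 0,"hand": 1},
    {"ax": 0,"ay": 0,"az": 0,"dx": -2,"dy": 0,"dz": 0,"hand": 1},
    {"ax": 0,"ay": 0,"az": 0,"dx": -2.5,"dy": 0,"dz": 0,"hand": 1},
    {"ax": 0,"ay": 0,"az": 0,"dx": -3,"dy": 0,"dz": 0,"hand": 1},
    {"ax": 0,"ay": 0,"az": 0,"dx": -3,"dy": 0,"dz": 0,"hand": 1},
  ],
)

```text
clock: 14.0
eef_pos: [598.2, -101.6, 65.4]
tool_rot: [3.141, 0.001, 1.508]
force: [-0.1, 0.1, -0.9]
width: 12.0
gripper_force: 60.4
```

Request:
send_rows(
  series=[
    {"ax": 0,"ay": 0,"az": 0,"dx": -0.5,"dy": 0,"dz": 0,"hand": 1},
    {"ax": 0,"ay": 0,"az": 0,"dx": -1,"dy": 0,"dz": 0,"hand": 1},
    {"ax": 0,"ay": 0,"az": 0,"dx": -1.5,"dy": 0,"dz": 0,"hand": 1},
    {"ax": 0,"ay": 0,"az": 0,"dx": -2,"dy": 0,"dz": 0,"hand": 1},
    {"ax": 0,"ay": 0,"az": 0,"dx": -2.5,"dy": 0,"dz": 0,"hand": 1},
    {"ax": 0,"ay": 0,"az": 0,"dx": -2.5,"dy": 0,"dz": 0,"hand": 1},
  ],
)

```text
clock: 14.6
eef_pos: [596.6, -126.6, 65.3]
tool_rot: [3.142, 0.001, 1.508]
force: [0.3, -0.3, -0.7]
width: 12.3
gripper_force: 60.4
```

```bash
python3 go.py 594 -174 65.6 1.510
```

```text
d [-4.75  0.04 -0.02] a [ 0.     0.001 -0.002] t 14.6 pos [ 596.6 -126.6   65.3] yaw [3.142e+00 1.000e-03 1.508e+00] w 12.3 F [ 0.3 -0.3 -0.7]
```

Request:
send_rows(
  series=[
    {"ax": 0,"ay": 0,"az": 0,"dx": -0.5,"dy": 0,"dz": 0,"hand": 1},
    {"ax": 0,"ay": 0,"az": 0,"dx": -1,"dy": 0,"dz": 0,"hand": 1},
    {"ax": 0,"ay": 0,"az": 0,"dx": -1.5,"dy": 0,"dz": 0,"hand": 1},
    {"ax": 0,"ay": 0,"az": 0,"dx": -2,"dy": 0,"dz": 0,"hand": 1},
    {"ax": 0,"ay": 0,"az": 0,"dx": -2.5,"dy": 0,"dz": 0,"hand": 1},
    {"ax": 0,"ay": 0,"az": 0,"dx": -3,"dy": 0,"dz": 0,"hand": 1},
    {"ax": 0,"ay": 0,"az": 0,"dx": -3.5,"dy": 0,"dz": 0,"hand": 1},
    {"ax": 0,"ay": 0,"az": 0,"dx": -3.9,"dy": 0,"dz": 0,"hand": 1},
    {"ax": 0,"ay": 0,"az": 0,"dx": -3.9,"dy": 0,"dz": 0,"hand": 1},
  ],
)

```text
clock: 15.5
eef_pos: [594.3, -165.2, 65.3]
tool_rot: [3.142, 0.001, 1.509]
force: [0.3, 0.0, -1.2]
width: 12.1
gripper_force: 60.4
```

Request:
send_rows(
  series=[
    {"ax": 0,"ay": 0,"az": 0,"dx": -0.15,"dy": 0,"dz": 0,"hand": 1},
    {"ax": 0,"ay": 0,"az": 0,"dx": -0.3,"dy": 0,"dz": 0,"hand": 1},
    {"ax": 0,"ay": 0,"az": 0,"dx": -0.45,"dy": 0,"dz": 0,"hand": 1},
    {"ax": 0,"ay": 0,"az": 0,"dx": -0.45,"dy": 0,"dz": 0,"hand": 1},
  ],
)

```text
clock: 15.9
eef_pos: [594.1, -168.8, 65.3]
tool_rot: [3.142, 0.0, 1.51]
force: [0.3, -0.4, -1.4]
width: 12.5
gripper_force: 60.4
```

Request:
send_rows(
  series=[
    {"ax": 0,"ay": 0,"az": 0,"dx": -0.1,"dy": 0,"dz": 0,"hand": 1},
    {"ax": 0,"ay": 0,"az": 0,"dx": -0.2,"dy": 0,"dz": 0,"hand": 1},
    {"ax": 0,"ay": 0,"az": 0,"dx": -0.3,"dy": 0,"dz": 0,"hand": 1},
    {"ax": 0,"ay": 0,"az": 0,"dx": -0.3,"dy": 0,"dz": 0,"hand": 1},
  ],
)

```text
clock: 16.3
eef_pos: [593.9, -171.8, 65.3]
tool_rot: [-3.142, 0.0, 1.51]
force: [-0.1, -0.6, -1.2]
width: 12.1
gripper_force: 60.4
```

Request:
send_rows(
  series=[
    {"ax": 0,"ay": 0,"az": 0,"dx": -0.1,"dy": 0,"dz": 0,"hand": 1},
    {"ax": 0,"ay": 0,"az": 0,"dx": -0.2,"dy": 0,"dz": 0,"hand": 1},
    {"ax": 0,"ay": 0,"az": 0,"dx": -0.2,"dy": 0,"dz": 0,"hand": 1},
  ],
)

```text
clock: 16.6
eef_pos: [593.9, -173.0, 65.3]
tool_rot: [-3.141, -0.001, 1.51]
force: [0.5, 0.7, -1.0]
width: 12.3
gripper_force: 60.5
```

Request:
send_rows(
  series=[
    {"ax": 0,"ay": 0,"az": 0,"dx": -0.1,"dy": 0,"dz": 0,"hand": 1},
    {"ax": 0,"ay": 0,"az": 0,"dx": -0.2,"dy": 0,"dz": 0,"hand": 1},
    {"ax": 0,"ay": 0,"az": 0,"dx": -0.2,"dy": 0,"dz": 0,"hand": 1},
  ],
)

```text
clock: 16.9
eef_pos: [593.8, -173.1, 65.2]
tool_rot: [-3.141, -0.003, 1.511]
force: [-0.0, 5.5, 1.3]
width: 12.4
gripper_force: 60.7
```

Request:
send_rows(
  series=[
    {"ax": 0,"ay": 0,"az": 0,"dx": -0.1,"dy": 0,"dz": 0,"hand": 1},
    {"ax": 0,"ay": 0,"az": 0,"dx": -0.2,"dy": 0,"dz": 0,"hand": 1},
    {"ax": 0,"ay": 0,"az": 0,"dx": -0.2,"dy": 0,"dz": 0,"hand": 1},
  ],
)

```text
clock: 17.2
eef_pos: [593.8, -173.1, 65.3]
tool_rot: [-3.14, -0.006, 1.512]
force: [-0.3, 8.5, 2.9]
width: 12.7
gripper_force: 60.9
```

The head is home: the pin stopped at y=-173.1, where -174 was expected, and the force rose to 8.5 N. I'll relax, release and back off upward.

Request:
send_rows(
  series=[
    {"ax": 0,"ay": 0,"az": 0,"dx": 0.2,"dy": 0,"dz": 0,"hand": 1},
    {"ax": 0,"ay": 0,"az": 0,"dx": 0.3,"dy": 0,"dz": 0,"hand": 1},
    {"ax": 0,"ay": 0,"az": 0,"dx": 0.3,"dy": 0,"dz": 0,"hand": 1},
    {"ax": 0,"ay": 0,"az": 0,"dx": 0.3,"dy": 0,"dz": 0,"hand": 0.8},
    {"ax": 0,"ay": 0,"az": 0,"dx": 0.3,"dy": 0,"dz": 0,"hand": 0.65},
    {"ax": 0,"ay": 0,"az": 0,"dx": 0.3,"dy": 0,"dz": 0,"hand": 0.65},
    {"ax": 0,"ay": 0,"az": 0,"dx": 0.3,"dy": 0,"dz": 0,"hand": 0.65},
  ],
)

```text
clock: 17.9
eef_pos: [593.7, -175.7, 65.4]
tool_rot: [3.141, 0.001, 1.509]
force: [-0.2, -0.2, -0.3]
width: 30.1
gripper_force: 0.0
```

Request:
send_rows(
  series=[
    {"ax": 0,"ay": 0,"az": 0,"dx": 0,"dy": 0,"dz": -1,"hand": 0.65},
    {"ax": 0,"ay": 0,"az": 0,"dx": 0,"dy": 0,"dz": -3,"hand": 0.65},
    {"ax": 0,"ay": 0,"az": 0,"dx": 0,"dy": 0,"dz": -6,"hand": 0.65},
    {"ax": 0,"ay": 0,"az": 0,"dx": 4,"dy": 0,"dz": -10,"hand": 0.5},
    {"ax": 0,"ay": 0,"az": 0,"dx": 8,"dy": 0,"dz": -14,"hand": 0.5},
    {"ax": 0,"ay": 0,"az": 0,"dx": 12,"dy": -3,"dz": -16,"hand": 0.5},
    {"ax": 0,"ay": 0,"az": 0,"dx": 16,"dy": -6,"dz": -16,"hand": 0.5},
    {"ax": 0,"ay": 0,"az": 0,"dx": 20,"dy": -6,"dz": -16,"hand": 0.5},
    {"ax": 0,"ay": 0,"az": 0,"dx": 24,"dy": -6,"dz": -16,"hand": 0.5},
    {"ax": 0,"ay": 0,"az": 0,"dx": 24,"dy": -6,"dz": -16,"hand": 0.5},
  ],
)

```text
clock: 18.9
eef_pos: [548.4, 77.0, 226.1]
tool_rot: [3.141, -0.005, 1.521]
force: [0.8, -0.5, 0.3]
width: 43.0
gripper_force: 0.0
```

```bash
python3 - <<'E'
from h import *
shot('k')
def c(cam,u,v):
    i=cv2.imread(f"pics/k_{cam}.png")[v:v+60,u:u+80]
    i=cv2.resize(i,(800,600),interpolation=cv2.INTER_CUBIC);i=np.clip(i*1.3,0,255).astype(np.uint8)
    for k in range(0,80,5):
        cv2.putText(i,str(u+k),(k*10,10),0,.3,(255,255,255));cv2.line(i,(k*10,12),(k*10,17),(255,255,255),1)
    return i
cv2.imwrite('pics/k1.png',np.vstack([c('top',300,150)[:300],c('scene',170,150)[:300]]))
print(read_state()['force'])
E
```

```text
[-0.32298321 -0.68929069 -0.13869998]
```

View pics/k1.png

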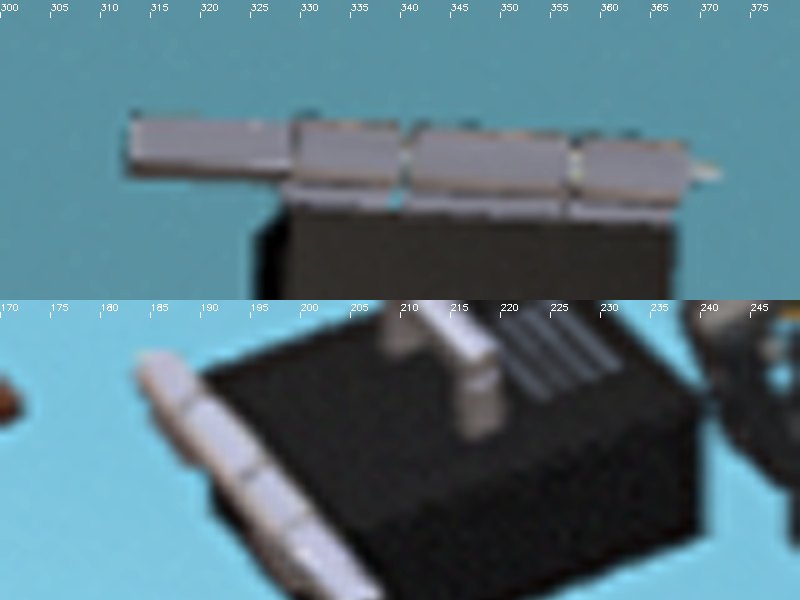

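The pin's head butts the end knuckle at u≈328.5, the tip stands out about 10 mm at the far end (u≈372), and the lid is flat. Handing in.

```bash
python3 -c "
from cell import finish_job
print(finish_job())"
```

```text
the job is handed in; nothing more can be done
None
```

The job is handed in at about 19 s on the clock. The last picture shows the lid flat on the case and the long pin through all three knuckles with its head against the end one; the short pin and the other things were not touched.

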